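# Turn a bottle cap over in a flip nest

### The job

Two loose white bottle caps lie on the desk; one of them is upside down, with its open side up. Put that cap, still open side up, into the shallow square nest of the flip fixture's open leaf, then swing the leaf by its black cross bar all the way over until it is closed flat on the fixed half, so that the cap ends up turned over, open side down, between the two halves. Leave the other cap where it lies.

Things in the scene. Friction and masses are not known exactly. Their poses are not given: they have to be found in the camera images.
- cap_center (a point): The cap to turn over: a plain white round plastic bottle cap, 32 mm in diameter, 14 mm high, lying on the desk with its open (hollow) side up. The point is its centre, half-way up; its z axis points out of the open side (up at the start, down when turned over).
- cap_other_center (a point): The other white cap of the same size, already right way up (open side down, flat closed top up); to be left alone. The point is its centre, half-way up; its z axis points down.
- flip_nest: The flip fixture, fixed to the desk: grey base plate 96 x 136 x 8 mm, carrying a bare aluminium nest block (fixed half) on its -y side and a hinged leaf that lies open on its +y side. Origin: centre of the plate's underside, on the desk, right below the hinge axis, which runs along the fixture's x, 38 mm up. Nothing on it is higher than 47 mm while the leaf lies open or closed.
- leaf_nest (a point): Centre of the floor of the leaf's nest, which takes the cap: a square recess 44 x 44 mm inside, walls 6.5 mm high, 4 mm thick, a 20 mm round window in the floor; 28 mm from the hinge axis. With the leaf open the floor is level, 30 mm above the desk. Leaf axes: x along the hinge, y from hinge to cross bar, z out of the nest (up when open, down when closed).
- leaf_bar (a point): Middle of the leaf's handle: a round black cross bar, 12 mm thick, 56 mm long between two arms, parallel to the hinge axis and 110 mm from it, 50 mm clear between bar and nest. It is 38 mm above the desk when the leaf is open and again when closed, 148 mm half-way, and moves on a circle about the hinge axis. Axes as leaf_nest.
- fixed_nest (a point): Centre of the floor of the fixed half, on which the turned cap ends: 28 mm from the hinge axis on the fixture's -y side, 30 mm above the desk, with walls 6.5 mm high, 44 mm apart, at both sides and at the outer end. With the leaf closed, 15.5 mm are left between the two nest floors. Fixture axes.
- leaf (a joint): Hinge of the leaf, rad: 0 lying open (start), 1.57 upright, 3.14 fully closed on the fixed half (end stops at 0 and 3.14). It is stiff by friction (about 0.16 N m, 1.5 to 3 N at the bar) and stays where it is left. The cap tips out of the leaf onto the fixed half by itself as the leaf passes upright.
There are look-alikes about, which are no part of the job. Of the things like the flip_nest, leave any that is yellow; of the rest the larger one is meant.

How it is judged (in metres and radians):
On the way:
1. the upside-down cap lies flat in the nest of the open leaf, open side up (horizontal distance between cap_center and leaf_nest below 0.012 m and z of cap_center in the frame of leaf_nest below 0.011 m and angle between cap_center's own z axis and vertical below 0.17 rad and value of joint leaf below 0.15 rad), for 0.2 s.
At the end, for the whole second after the job is handed in: The leaf is closed on the fixed half to within 10 degrees, and the cap lies inside, on the fixed half's floor, open side down within 10 degrees and within 14 mm of the middle of the fixed nest; the other cap is within 30 mm of where it lay (value of joint leaf above 2.97 rad and angle between cap_center's own z axis and vertical above 2.97 rad and horizontal distance between cap_center and fixed_nest below 0.014 m and z of cap_center in the frame of fixed_nest below 0.011 m and distance of cap_other_center from where it was at the start of the episode below 0.03 m); the robot touches nothing.
It fails at once if the other cap is moved by more than 30 mm (distance of cap_other_center from where it was at the start of the episode above 0.03 m).
It also fails if it takes over 64 s, if anything falls off the work surface, if the arm or the gripper's body presses on something with over 40 N, if the wrist force passes 120 N, or if a joint passes its speed limit or range.

### The arm

A 6-joint arm with a two-finger parallel gripper is mounted at the origin on a cart in front of the work surface, level with it; the furniture and walls round the work are solid. World frame = base frame: x ahead of the robot, y to its left, z up, the work surface at z = 0. Lengths are in mm, angles in rad, forces in N, time in s.
With the tool pointing down it reaches from about 350 to 775 mm from the base axis. Payload 7.3 kg.
Tool frame: the origin (TCP) lies midway between the tips of the shut fingers; the grasp point (between the pads) lies 19 mm behind it; z points along the fingers, x is the direction in which the jaws open and shut, and the axes are right-handed (so a half turn about z gives the same grasp; the last joint's range is limited). The gripper opens to 92 mm and grips with 3 to 60 N. Pads are 19 mm wide; open, the fingers measure 130 mm over their backs; the gripper's body (75 mm by 190 mm) begins 47 mm behind the grasp point.
Start: joints at [-1.272, 0.342, 1.524, -0, 1.275, -0.146], TCP at [225.92, -473.925, 226.741] pointing down, gripper open.
Joint ranges: [-2.53, 2.53], [-0.77, 2.02], [0.04, 2.7], [-1, 4.14], [0.28, 2.66], [-3.11, 3.11]. Speed limits (rad/s): [2.57, 2.57, 3.14, 3.14, 3.14, 3.14].

### API

Orientations are given as [roll, pitch, yaw] about the fixed x, y, z axes, in that order (R = Rz(yaw) Ry(pitch) Rx(roll)).
In Python, from plant import bot gives the robot as it stands.
- The arm moves only by the shell command python3 -m pendant 'ROWS' [OPENING]. ROWS is JSON, a list of rows, each an object with "linear": the shift along the world's x, y, z in mm, a list of three; "twist": the turn about the world's z in degrees. In form: [{"linear": [x, y, z], "twist": twist}, ...]. A call has 1 to 20 rows; each row is the pose to reach, as a shift and turn from the pose commanded when the call began; what a row does not reach only later rows make up. A row lasts 1/8 s, in which the tool goes at most 62.5 mm and 10.7 degrees, less where a joint would pass 70% of its speed; a pose out of reach is approached as far as the arm can. A call with a gripper value outside its range is refused whole. OPENING is the closure in counts, from 0 (fully open) to 255 (shut), set as the call begins (- or left out, the last holds). The fingers move at their own pace and stop on an object; the grip force is fixed at half the most. Time passes only in rows, so rows that repeat a pose let the fingers close. It gives the time, the measured TCP pose, the force and the opening at its end, in the units of the state.
- bot.get_obs(): the state, without advancing time (a new reading comes with each control period).
- bot.capture(name): name is "scene" or "top" or "wrist"; returns a dict with "frame" (420x560x3 uint8, blue, green, red), "z_map" (420x560 float32, mm along the optical axis (not along the pixel's ray), 0 where there is no reading), "fx", "fy", "cx", "cy" (pixels), "rvec" (rotation vector, rad) and "tvec" (3), from world to camera coordinates, as OpenCV has them. Camera axes: x right, y down, z forward; pixel columns grow to the right and rows downward; lengths in mm; the calibration is good to about 2 mm. A picture is of the moment at which its call begins.
- bot.close_job(): hands the job in, once; it reports no verdict.
The state is a dict: "time": time; "joint_positions": joint angles; "dq": joint speeds; "tau": joint torques, N m; "tool_pos": TCP position; "tcp_rot": TCP orientation; "contact_force": force on the tool from outside, world axes, zero at the start; "moment": the same for the moment, N m; "grip_width": finger opening in mm.
Only numpy, scipy, OpenCV 4.12 (cv2) and the standard library are available. Lean on these libraries where they do the work, as an engineer would, in place of code of your own. Each camera call takes 0.05 s, during which the arm holds its last target. There are 200 camera calls.

## Working session

There is one attempt and no reset: what is moved stays moved. The work goes in short steps, Python scripts to look and compute and a shell command to move; the robot and the scene stay as the last step left them, time stands still between calls to the robot, and variables do not carry over. Pictures are saved under pics/ and viewed, about 8 in all and at most 12, crops included, and the job is handed in when it is done.

```bash
ls; mkdir -p pics; cat > h.py <<'E'
import numpy as np, cv2
from plant import bot
def cap(n,save=None):
    c=bot.capture(n)
    if save: cv2.imwrite(f'pics/{save}.png',c['frame'])
    c['R']=cv2.Rodrigues(np.array(c['rvec'],float))[0]; c['t']=np.array(c['tvec'],float).reshape(3)
    return c
def plane(c,u,v,z):
    d=c['R'].T@np.array([(u-c['cx'])/c['fx'],(v-c['cy'])/c['fy'],1]); o=-c['R'].T@c['t']
    return o+d*(z-o[2])/d[2]
def cloud(c):
    Z=c['z_map'].astype(float); v,u=np.mgrid[:Z.shape[0],:Z.shape[1]]
    P=np.stack([(u-c['cx'])/c['fx']*Z,(v-c['cy'])/c['fy']*Z,Z],-1)
    W=(P-c['t'])@c['R']; W[Z==0]=np.nan
    return W
E
python3 - <<'E'
from h import *
a=cap('top','top0'); b=cap('scene','scene0')
np.savez('c0.npz',**{k+n:np.array(v) for n,c in(('t',a),('s',b)) for k,v in c.items()})
print(bot.get_obs()); print(plane(a,280,210,0), -a['R'].T@a['t'],-b['R'].T@b['t'])
cv2.imwrite('pics/both.png',cv2.resize(np.vstack([a['frame'],b['frame']]),None,fx=.7,fy=.7))
E
```

```text
pics
{'time': 0.1, 'joint_positions': array([-1.27200325e+00,  3.42664191e-01,  1.52490588e+00, -2.03697350e-05,
        1.27543175e+00, -1.46020368e-01]), 'dq': array([ 0.00053448, -0.00263675, -0.00209939, -0.00011312, -0.00089301,
       -0.00114179]), 'tau': array([ 1.02245183e-03, -4.32006097e+01, -2.44694120e+01,  7.19212135e-02,
        5.26149804e-02, -6.17458477e-05]), 'tool_pos': array([ 225.79757307, -473.55596437,  226.11414   ]), 'tcp_rot': array([-3.14140689e+00,  1.39700211e-03, -1.12597681e+00]), 'contact_force': array([-0.20152542, -0.22019674,  0.06286755]), 'moment': array([ 0.00931317,  0.00116846, -0.00766523]), 'grip_width': 91.84453759992266}
[603.31919713 -44.55902631   0.        ] [ 500.43461961  -72.91477037 1530.08833937] [ 70.59926015 773.92046812 963.17903858]
```

View pics/top0.png

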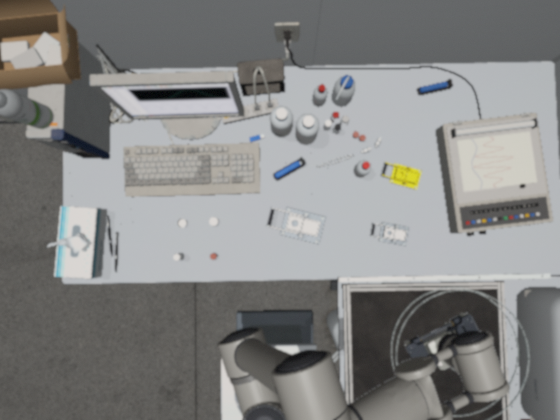

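View pics/scene0.png

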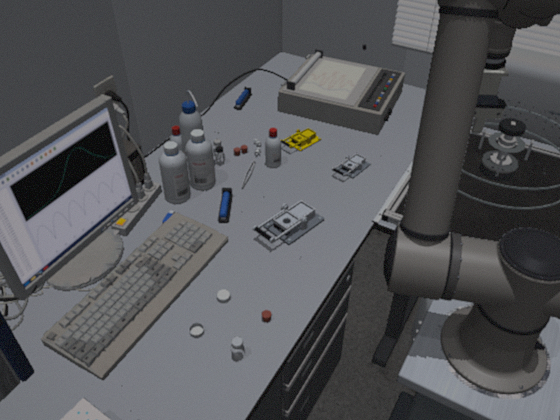

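Top view: the caps are at (182,223) and (213,222). The fixtures are the large grey one at (300,224), a small grey one at (392,234) and a yellow one at (404,175). The larger grey one fits, with its black bar at (271,217). In the scene view, the cap at (196,330) looks hollow and the one at (223,296) looks flat. I'll confirm with an enlarged crop.

```bash
python3 - <<'E'
from h import *
z=np.load('c0.npz'); C={n:{k:z[k+n] for k in('frame','z_map','fx','fy','cx','cy','R','t')} for n in 'ts'}
a,b=C['t'],C['s']
W=cloud(a)
for nm,(u0,u1,v0,v1) in dict(capL=(172,192,213,233),capR=(203,223,212,232)).items():
    g=a['frame'][v0:v1,u0:u1].min(2); m=(g>np.median(g)+25).astype(np.uint8); M=cv2.moments(m,True)
    u,v=M['m10']/M['m00']+u0,M['m01']/M['m00']+v0
    print(nm,u,v,M['m00'],plane(a,u,v,10).round(1), 'px mm',1/a['fx']*1530)
for u,v in((196,330),(223,296)): print('scene',plane(b,u,v,12).round(1))
# black bar
f=a['frame'][205:232,262:282].max(2); m=(f<60).astype(np.uint8); 
ys,xs=np.nonzero(m); p=np.float32(np.c_[xs+262,ys+205]); r=cv2.minAreaRect(p); print(r); 
for q in cv2.boxPoints(r): print(plane(a,*q,40).round(1))
print('bar c',plane(a,*r[0],42).round(1))
for nm,(u,v) in dict(small=(392,234)).items(): print(plane(a,u,v,10).round(1))
Z=W[200:250,260:330]; 
for zz in range(202,248,4): print(zz,W[zz,262:330:4,2].round(0))
A=cv2.resize(a['frame'][205:245,165:335],(800,188),interpolation=cv2.INTER_CUBIC)
B=cv2.resize(b['frame'][195:345,180:330],(400,400),interpolation=cv2.INTER_CUBIC)
B2=cv2.resize(b['frame'][280:345,180:245],(400,400),interpolation=cv2.INTER_CUBIC)
cv2.imwrite('pics/crop1.png',np.vstack([A,np.hstack([B,B2])]))
E
```

```text
capL 182.11111111111111 222.66666666666666 9.0 [565.8 284.3  10. ] px mm 3.373101025081966
capR 213.14285714285714 221.14285714285714 7.0 [569.1 180.2  10. ] px mm 3.373101025081966
scene [561.8 286.7  12. ]
scene [564.6 181.2  12. ]
((0.0, 0.0), (0.0, 0.0), 0.0)
[1329.4  890.6   40. ]
[1329.4  890.6   40. ]
[1329.4  890.6   40. ]
[1329.4  890.6   40. ]
bar c [1328.3  889.3   42. ]
[ 515.6 -418.2   10. ]
202 [-1. -1.  2. -2. -0. -2.  1.  3. -2. -1.  3.  4.  3.  4. -3.  6.  1.]
206 [-3. -5.  0. -1. -6. -1.  2.  0.  1. -0. -1. -6. -2.  1.  2.  4. -6.]
210 [-4. -5. 42. -1. 36. 34.  7.  6.  4.  5.  2.  9. -2. -6. -0. -1.  7.]
214 [ 1. -1. 43.  6.  3. -3. 12. 36. 34. 38.  3. 47. 15.  1. -1.  0. -1.]
218 [-1.  5. 44. -3. -4.  0. 14. 30. 29. 27. 36.  8.  4.  5.  7.  6.  5.]
222 [ 3. -3. 44.  5. -5. -5.  9. 35.  8. 22. 35. 29. 32. 33. 37. 11.  4.]
226 [ 3. 45. 33. -4. -2. 10. 35. 33. 13. 29. 34. 27. 28. 32. 38.  9.  1.]
230 [ 3. -4.  6. -3. -2. 40. 37. 31. 24. 27. 31. 26. 33. 32. 32.  4.  2.]
234 [ 1.  1. -6.  4. -3. 11.  1. 12.  6. 40. 42. 40. 33. 33.  8.  2. -0.]
238 [ 6.  0. -6. -1. -1.  6.  0. -0. 10.  9. 12. 10. 10.  5.  5.  0. -4.]
242 [-4. -4. -1. -2. -0.  3.  8.  1. -3.  0. -0. -3.  5.  4. 14. -3.  5.]
246 [ 8. -6. -2.  0.  1. -1. -3.  2. -1. -3. -2. -5.  1. -4.  1. -1. -6.]
```

View pics/crop1.png

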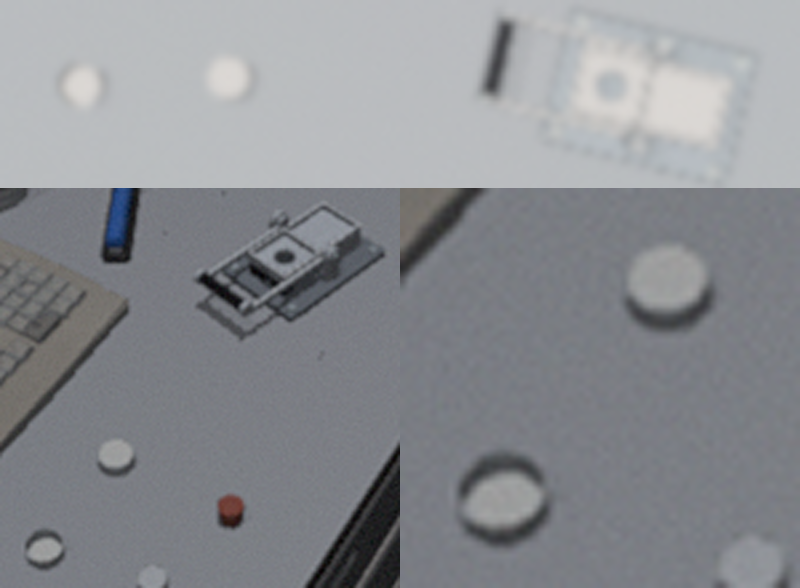

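The upside-down cap is the left one, at about (564,285): a dark hollow rim shows in scene at (196,330). The flat one at about (567,181) stays. The fixture is the larger grey one. I'll move the wrist camera over the fixture for a close look.

```bash
python3 -m pendant '[{"linear":[20,25,60],"twist":-5},{"linear":[50,65,90],"twist":-10},{"linear":[85,110,90],"twist":-15},{"linear":[120,155,90],"twist":-20},{"linear":[155,200,90],"twist":-25},{"linear":[190,245,90],"twist":-30},{"linear":[225,290,90],"twist":-36},{"linear":[255,325,90],"twist":-36},{"linear":[285,355,90],"twist":-36},{"linear":[305,375,90],"twist":-36},{"linear":[305,375,90],"twist":-36},{"linear":[305,375,90],"twist":-36},{"linear":[305,375,90],"twist":-36}]' 0
python3 - <<'E'
from h import *
c=cap('wrist','w1'); print(-c['R'].T@c['t'],c['R'][2], bot.get_obs()['tool_pos'])
np.savez('w1.npz',**{k:np.array(v) for k,v in c.items()})
E
```

```text
time: 1.72
tool_pos: [530.3, -99.8, 316.8]
tcp_rot: [3.141, -0.0, -1.756]
contact_force: [0.8, -0.4, 0.4]
grip_width: 91.6
[ 601.54816487 -112.7712882   474.2547372 ] [-0.26381661  0.04812026 -0.96337181] [530.37282796 -99.73494728 316.89485703]
```

View pics/w1.png

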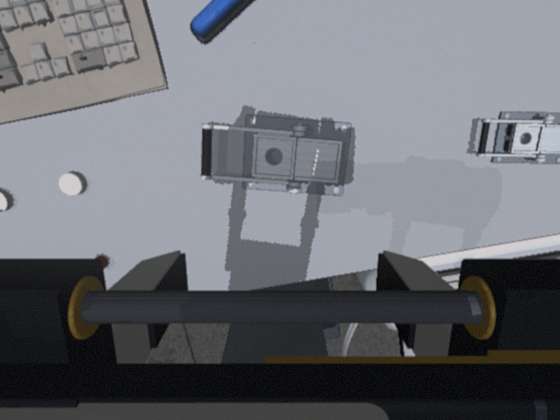

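The wrist view shows the large fixture: bar at (207,152), leaf nest window at (274,157), fixed nest at about (322,159). The white cap left alone is at (72,184). Next I'll measure the bar and window.

```bash
python3 - <<'E'
from h import *
c=dict(np.load('w1.npz')); f=c['frame']
def comp(u0,u1,v0,v1,th):
    g=f[v0:v1,u0:u1].max(2); m=(g<th).astype(np.uint8)
    n,l,s,ce=cv2.connectedComponentsWithStats(m); 
    k=1+np.argmax(s[1:,4]); ys,xs=np.nonzero(l==k); return s[k],ce[k]+[u0,v0],np.float32(np.c_[xs+u0,ys+v0])
s,ce,p=comp(195,222,110,195,55); r=cv2.minAreaRect(p); print('bar',s,r)
print([plane(c,*q,41).round(1) for q in cv2.boxPoints(r)], 'ctr',plane(c,*r[0],42).round(1))
s,ce,p=comp(262,286,145,170,75); print('win',s,ce,plane(c,*ce,30).round(1))
W=cloud(c)
for z0,(u,v) in {'floor?':(260,145),'fixed':(322,160)}.items(): print(z0,np.nanmedian(W[v-3:v+4,u-3:u+4].reshape(-1,3),0).round(1))
cv2.imwrite('pics/w1c.png',cv2.resize(f[100:205,190:365],(800,480),interpolation=cv2.INTER_CUBIC))
E
```

```text
bar [  7  20   9  45 358] ((206.0, 152.0), (44.0, 8.0), 90.0)
[array([603.1, -17.8,  41. ]), array([601.3, -27.1,  41. ]), array([550.2, -14.6,  41. ]), array([552.,  -5.,  41.])] ctr [577.1 -16.4  42. ]Traceback (most recent call last):
  File "<stdin>", line 9, in <module>
  File "<stdin>", line 6, in comp
    return _wrapfunc(a, 'argmax', axis=axis, out=out, **kwds)
    return bound(*args, **kwds)
ValueError: attempt to get argmax of an empty sequence
```

```bash
python3 - <<'E'
from h import *
c=dict(np.load('w1.npz')); f=c['frame']
g=cv2.GaussianBlur(f,(3,3),0).max(2); print(g[157,255:295:2], g[140:176:2,274])
roi=g[146:169,263:286]; t=(roi.min()+np.median(g[155:160,258:262]))/2
m=(roi<t).astype(np.uint8); n,l,s,ce=cv2.connectedComponentsWithStats(m); k=l[11,11]; print(t,s[k],ce[k])
w=ce[k]+[263,146]; wp=plane(c,*w,30); b=plane(c,206,152,42); d=b-wp
print('win',w,wp.round(1),'bar',b.round(1),'dist',np.hypot(*d[:2]),'dir',np.degrees(np.arctan2(d[1],d[0])))
cv2.imwrite('pics/w1c.png',cv2.resize(f[100:205,190:365],(800,480),interpolation=cv2.INTER_CUBIC))
E
```

```text
[120 124 137 137 135 104  83  83  84  91  95  94  94  97 126 136 135 135
 127 130] [136 140 141 137 103  90  94  95  94  94  91  82  94 129 136 137 138 119]
109.5 [  2   2  17  17 228] [10.21052632 10.13157895]
win [273.21052632 156.13157895] [556.2 -94.6  30. ] bar [577.1 -16.4  42. ] dist 80.87747965769616 dir 74.97337592497324
```

View pics/w1c.png

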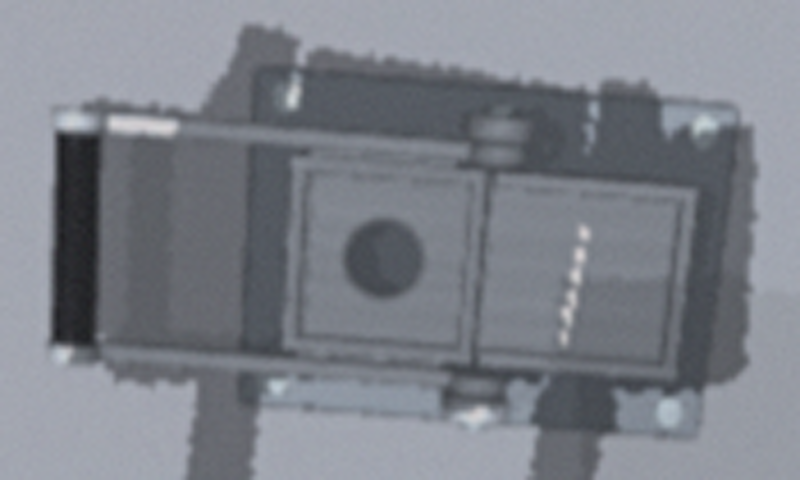

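The bar-to-nest distance is 80.9 mm, against 82 expected. The leaf's y axis points at about 75°. The nest is at (556,-94.6), which puts the hinge at about (549,-122). Next I'll go and look at the cap.

```bash
python3 -m pendant '[{"linear":[2,35,0],"twist":-2},{"linear":[4,80,0],"twist":-4},{"linear":[6,130,0],"twist":-4},{"linear":[8,180,0],"twist":-4},{"linear":[10,230,0],"twist":-4},{"linear":[12,280,-20],"twist":-4},{"linear":[14,325,-50],"twist":-4},{"linear":[15,360,-80],"twist":-4},{"linear":[15,380,-100],"twist":-4},{"linear":[15,380,-100],"twist":-4},{"linear":[15,380,-100],"twist":-4},{"linear":[15,380,-100],"twist":-4}]' 116
cat > capfind.py <<'E'
from h import *
def find(name,guess,z,half=40,wrist='wrist',thr=None):
    c=cap(wrist,name); P=c['R']@np.array(guess,float)+c['t']; u,v=c['fx']*P[0]/P[2]+c['cx'],c['fy']*P[1]/P[2]+c['cy']
    print('proj',round(u),round(v),'depth',P[2].round())
    return c,u,v
E
python3 - <<'E'
from capfind import *
c,u,v=find('w2',[564,285,14],14); np.savez('w2.npz',**{k:np.array(x) for k,x in c.items()})
print(bot.get_obs()['tool_pos'].round(1),bot.get_obs()['tcp_rot'].round(3),bot.get_obs()['grip_width'])
E
```

```text
time: 3.28
tool_pos: [546.8, 279.9, 218.4]
tcp_rot: [-3.139, 0.001, -1.826]
contact_force: [-0.1, -0.0, -0.9]
grip_width: 50.4
proj 273 174 depth 364.0
[546.7 280.1 218.1] [-3.140e+00  1.000e-03 -1.826e+00] 50.05438343024471
```

View pics/w2.png

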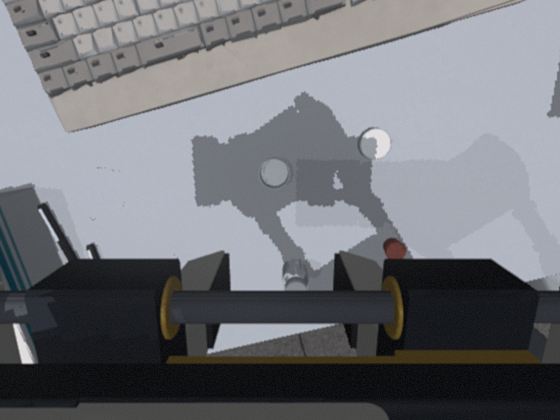

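The hollow cap is at (275,173) with its rim visible, and the flat cap is at (375,143). I'll refine the hollow one.

```bash
python3 - <<'E'
from h import *
c=dict(np.load('w2.npz')); g=c['frame'].min(2); u0,v0=250,148
roi=g[v0:v0+50,u0:u0+50]; print(roi[25,::2],roi[::2,25])
bg=np.median(roi); t=bg+20
m=(roi>t).astype(np.uint8); n,l,s,ce=cv2.connectedComponentsWithStats(m)
for k in range(1,n):
    if s[k,4]>40: print(s[k],ce[k]+[u0,v0])
k=1+np.argmax(s[1:,4]); ys,xs=np.nonzero(l==k); h=cv2.convexHull(np.float32(np.c_[xs+u0,ys+v0])); (e)=cv2.fitEllipse(h); print(e, e[1][0]*364/c['fx'], plane(c,*e[0],12).round(1))
E
```

```text
[112 111 113 111 119 100 147 143 150 148 148 147 148 147 146 148 145 144
 144 107 105 101 107 102 102] [114 115 114 111 111 111 145 147 145 146 147 150 148 147 149 148 147 149
 148  93 108 114 110 112 110]
[ 12  11  26  26 512] [274.296875   171.81835938]
((273.9267883300781, 171.62770080566406), (25.251333236694336, 26.429384231567383), 122.08587646484375) 25.888451887361295 [566. 283.  12.]
```

```bash
python3 -m pendant '[{"linear":[6,1,-25],"twist":0},{"linear":[12,2,-60],"twist":0},{"linear":[19,3,-100],"twist":0},{"linear":[19,3,-140],"twist":0},{"linear":[19,3,-170],"twist":0},{"linear":[19,3,-190],"twist":0},{"linear":[19,3,-200],"twist":0},{"linear":[19,3,-205],"twist":0},{"linear":[19,3,-208],"twist":0},{"linear":[19,3,-209],"twist":0},{"linear":[19,3,-209],"twist":0},{"linear":[19,3,-209],"twist":0},{"linear":[19,3,-209],"twist":0}]' 116
python3 - <<'E'
from h import *
c=cap('wrist','w3')
cv2.imwrite('pics/w3c.png',cv2.resize(c['frame'][130:420,120:440],(640,580)))
E
```

```text
time: 4.95
tool_pos: [565.0, 284.1, 7.9]
tcp_rot: [-3.141, 0.0, -1.824]
contact_force: [0.6, -1.0, -0.6]
grip_width: 50.3
```

View pics/w3c.png

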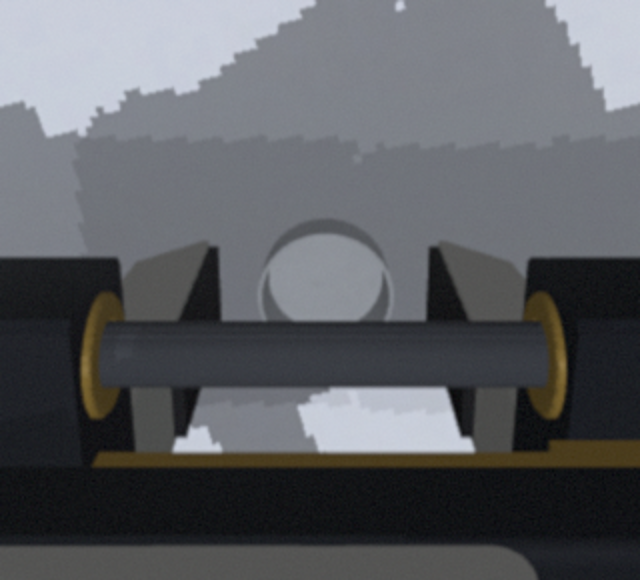

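The cap at (325,285) in the crop is centred between the fingertips at 218 and 430. Now I'll close the gripper and lift.

```bash
python3 -m pendant '[{"linear":[0,0,0],"twist":0},{"linear":[0,0,0],"twist":0},{"linear":[0,0,0],"twist":0},{"linear":[0,0,0],"twist":0},{"linear":[0,0,0],"twist":0},{"linear":[0,0,0],"twist":0},{"linear":[0,0,3],"twist":0},{"linear":[0,0,10],"twist":0},{"linear":[0,0,25],"twist":0},{"linear":[0,0,50],"twist":0},{"linear":[0,0,80],"twist":0},{"linear":[0,0,110],"twist":0},{"linear":[0,0,130],"twist":0},{"linear":[0,0,130],"twist":0},{"linear":[0,0,130],"twist":0}]' 255
python3 - <<'E'
from h import *
c=cap('wrist','w4'); print(bot.get_obs()['tool_pos'],bot.get_obs()['grip_width'])
P=c['R']@np.append(bot.get_obs()['tool_pos'][:2],bot.get_obs()['tool_pos'][2]+6)+c['t']; print('tcp px',c['fx']*P[0]/P[2]+c['cx'],c['fy']*P[1]/P[2]+c['cy'])
cv2.imwrite('pics/w4c.png',cv2.resize(c['frame'][130:420,120:440],(640,580)))
E
```

```text
time: 6.88
tool_pos: [564.5, 283.9, 137.3]
tcp_rot: [3.141, -0.001, -1.824]
contact_force: [-0.0, -0.3, 0.0]
grip_width: 29.5
[564.31304719 283.85209248 136.81553022] 29.93357865803874
tcp px 281.8446880517855 277.28528858779714
```

View pics/w4c.png

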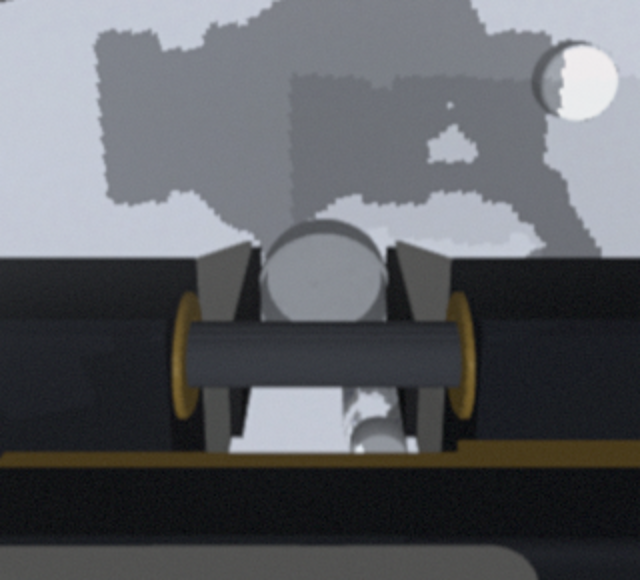

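The cap is held level, at 29.9 mm, and the other cap is undisturbed. I'll carry it over the leaf nest and go down to just above it.

```bash
python3 -m pendant '[{"linear":[0,-15,0],"twist":0},{"linear":[-1,-45,0],"twist":0},{"linear":[-2,-85,0],"twist":0},{"linear":[-3,-130,0],"twist":0},{"linear":[-4,-175,0],"twist":0},{"linear":[-6,-220,0],"twist":0},{"linear":[-7,-265,0],"twist":0},{"linear":[-8,-305,0],"twist":0},{"linear":[-9,-340,0],"twist":0},{"linear":[-10,-365,0],"twist":0},{"linear":[-10,-378,-10],"twist":0},{"linear":[-10,-378,-30],"twist":0},{"linear":[-10,-378,-55],"twist":0},{"linear":[-10,-378,-75],"twist":0},{"linear":[-10,-378,-85],"twist":0},{"linear":[-10,-378,-90],"twist":0},{"linear":[-10,-378,-90],"twist":0},{"linear":[-10,-378,-90],"twist":0}]' 255
python3 - <<'E'
from h import *
c=cap('wrist','w5')
cv2.imwrite('pics/w5c.png',cv2.resize(c['frame'][130:420,100:460],(720,580)))
E
```

```text
time: 9.18
tool_pos: [555.4, -94.0, 48.4]
tcp_rot: [-3.14, -0.0, -1.824]
contact_force: [-0.6, -0.3, -0.6]
grip_width: 29.6
```

View pics/w5c.png

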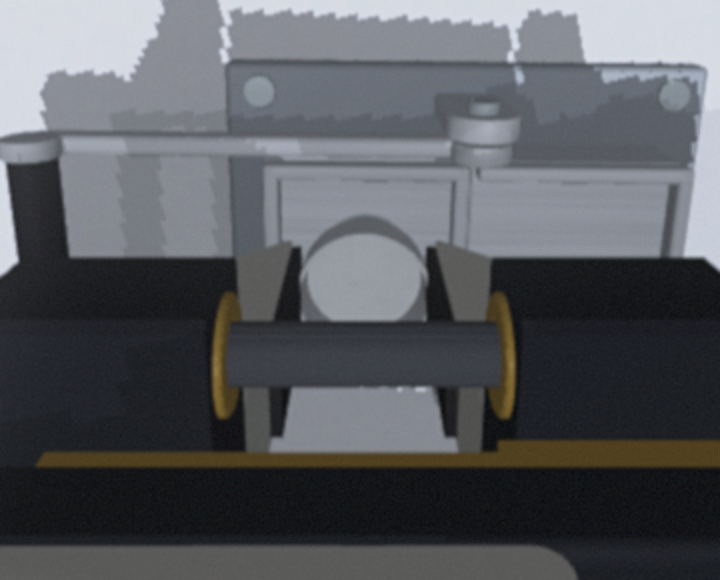

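The cap is centred laterally in the nest: inner edges at 281 and 450, cap at 364. Next I'll check the other direction against the far wall edge.

```bash
python3 - <<'E'
from h import *
c=cap('wrist'); o=bot.get_obs(); 
p=plane(c,283,219,36.5); q=plane(c,283,214,36.5); t=o['tool_pos']; fx=np.array([np.cos(np.radians(-14.5)),np.sin(np.radians(-14.5))])
print(p,q,t,(p[:2]-t[:2])@fx,(q[:2]-t[:2])@fx)
g=c['frame'].mean(2); print(g[205:236,283].round())
for v in (238,240): print(plane(c,282,v,t[2]+6), (plane(c,282,v,t[2]+6)[:2]-t[:2])@fx)
E
python3 -m pendant '[{"linear":[0,0,-3],"twist":0},{"linear":[0,0,-6],"twist":0},{"linear":[0,0,-7],"twist":0},{"linear":[0,0,-7],"twist":0},{"linear":[0,0,-7],"twist":0}]' 255
```

```text
[ 577.5637655 -100.5210457   36.5      ] [ 580.05805154 -101.16384061   36.5       ] [555.30138076 -94.01205798  48.36388557] 23.18299562609576 25.75877576237454
[149. 145. 135. 133. 138. 120.  99.  96. 122. 141. 148. 147. 141. 138.
 131. 139. 144. 146. 144. 145. 150. 148. 147. 145. 145. 144. 147. 148.
 149. 149. 151.]
[574.06515347 -99.05272638  54.36388557] 19.42818485359793
[573.14061396 -98.8137254   54.36388557] 18.473253035612878
time: 9.9
tool_pos: [554.9, -93.9, 40.7]
tcp_rot: [3.142, -0.0, -1.824]
contact_force: [0.6, 0.6, 0.1]
grip_width: 29.6
```

```bash
python3 -m pendant '[{"linear":[0,0,-1],"twist":0},{"linear":[0,0,-2],"twist":0},{"linear":[0,0,-2],"twist":0},{"linear":[0,0,-2],"twist":0}]' 255; python3 -m pendant '[{"linear":[0,0,0],"twist":0},{"linear":[0,0,0],"twist":0},{"linear":[0,0,0],"twist":0},{"linear":[0,0,0],"twist":0},{"linear":[0,0,0],"twist":0},{"linear":[0,0,10],"twist":0},{"linear":[0,0,30],"twist":0},{"linear":[0,0,65],"twist":0},{"linear":[0,0,100],"twist":0},{"linear":[0,0,130],"twist":0},{"linear":[0,0,150],"twist":0},{"linear":[0,0,150],"twist":0},{"linear":[0,0,150],"twist":0}]' 120
python3 - <<'E'
from h import *
c=cap('wrist','w6'); np.savez('w6.npz',**{k:np.array(v) for k,v in c.items()})
cv2.imwrite('pics/w6c.png',cv2.resize(c['frame'][80:290,80:440],(720,420)))
E
```

```text
time: 10.4
tool_pos: [554.9, -93.9, 38.8]
tcp_rot: [-3.142, -0.0, -1.824]
contact_force: [0.4, -0.1, -0.0]
grip_width: 29.4
time: 12.02
tool_pos: [554.4, -93.8, 188.1]
tcp_rot: [3.14, -0.0, -1.824]
contact_force: [0.8, 0.5, -0.8]
grip_width: 48.6
```

View pics/w6c.png

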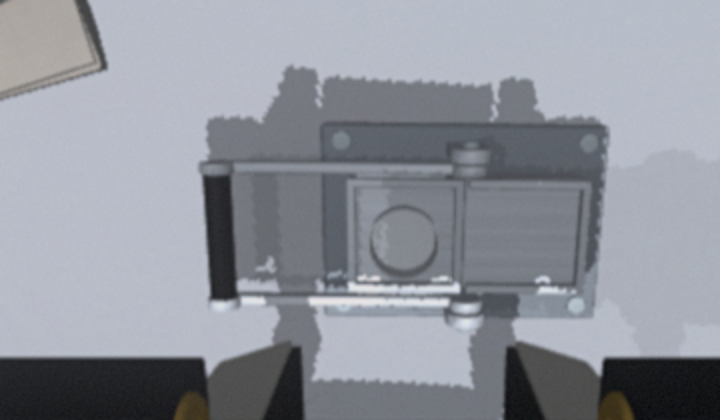

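The cap at (404,240) lies flat in the nest, well centred. Now I'll re-measure the bar and hinge from this closer view.

```bash
python3 - <<'E'
from h import *
c=dict(np.load('w6.npz')); g=cv2.GaussianBlur(c['frame'],(3,3),0).max(2)
roi=g[160:235,175:205]; m=(roi<70).astype(np.uint8); n,l,s,ce=cv2.connectedComponentsWithStats(m); k=1+np.argmax(s[1:,4]); print(s[k])
ys,xs=np.nonzero(l==k); r=cv2.minAreaRect(np.float32(np.c_[xs+175,ys+160])); b=plane(c,*r[0],41); print(r,b)
for q in cv2.boxPoints(r): print(plane(c,*q,41).round(1))
k1=plane(c,80+235,80+157/2,42);k2=plane(c,80+233,80+308/2,42); print(k1,k2,(k1+k2)/2, np.degrees(np.arctan2(*(k1-k2)[[1,0]])))
h=(k1+k2)/2; d=b-h; print(np.hypot(*d[:2]),np.degrees(np.arctan2(d[1],d[0])))
E
```

```text
[  7   8  16  61 730]
((190.033203125, 197.99781799316406), (60.79836654663086, 12.306015968322754), 86.18592071533203) [577.35107546 -16.85861924  41.        ]
[604.1 -18.4  41. ]
[602.2 -28.9  41. ]
[549.3 -15.2  41. ]
[551.3  -4.3  41. ]
[ 583.55342419 -130.87495056   42.        ] [ 518.09875723 -113.8352491    42.        ] [ 550.82609071 -122.35509983   42.        ] -14.591833348301584
108.77997165111739 75.88666677095014
```

```bash
python3 -m pendant '[{"linear":[6,20,0],"twist":0},{"linear":[14,50,0],"twist":0},{"linear":[22,78,-10],"twist":0},{"linear":[22,78,-35],"twist":0},{"linear":[22,78,-70],"twist":0},{"linear":[22,78,-105],"twist":0},{"linear":[22,78,-135],"twist":0},{"linear":[22,78,-155],"twist":0},{"linear":[22,78,-165],"twist":0},{"linear":[22,78,-169],"twist":0},{"linear":[22,78,-169],"twist":0},{"linear":[22,78,-169],"twist":0}]' 160
python3 -m pendant '[{"linear":[0,0,0],"twist":0},{"linear":[0,0,0],"twist":0},{"linear":[0,0,0],"twist":0},{"linear":[0,0,0],"twist":0},{"linear":[0,0,0],"twist":0}]' 255
python3 - <<'E'
import numpy as np
for t in range(0,181,4):
    a=np.radians(t); h=-110*(1-np.cos(a)); print(t,[round(.25*h,1),round(.968*h,1),round(110*np.sin(a),1)],end='; ')
E
```

```text
time: 13.58
tool_pos: [577.5, -15.9, 20.5]
tcp_rot: [-3.14, 0.0, -1.824]
contact_force: [-0.2, 0.1, -0.5]
grip_width: 34.5
time: 14.2
tool_pos: [577.1, -15.5, 19.9]
tcp_rot: [-3.141, 0.001, -1.824]
contact_force: [1.5, 3.7, 1.7]
grip_width: 10.9
0 [np.float64(-0.0), np.float64(-0.0), np.float64(0.0)]; 4 [np.float64(-0.1), np.float64(-0.3), np.float64(7.7)]; 8 [np.float64(-0.3), np.float64(-1.0), np.float64(15.3)]; 12 [np.float64(-0.6), np.float64(-2.3), np.float64(22.9)]; 16 [np.float64(-1.1), np.float64(-4.1), np.float64(30.3)]; 20 [np.float64(-1.7), np.float64(-6.4), np.float64(37.6)]; 24 [np.float64(-2.4), np.float64(-9.2), np.float64(44.7)]; 28 [np.float64(-3.2), np.float64(-12.5), np.float64(51.6)]; 32 [np.float64(-4.2), np.float64(-16.2), np.float64(58.3)]; 36 [np.float64(-5.3), np.float64(-20.3), np.float64(64.7)]; 40 [np.float64(-6.4), np.float64(-24.9), np.float64(70.7)]; 44 [np.float64(-7.7), np.float64(-29.9), np.float64(76.4)]; 48 [np.float64(-9.1), np.float64(-35.2), np.float64(81.7)]; 52 [np.float64(-10.6), np.float64(-40.9), np.float64(86.7)]; 56 [np.float64(-12.1), np
[... 1281 characters left out ...]
4(76.4)]; 140 [np.float64(-48.6), np.float64(-188.0), np.float64(70.7)]; 144 [np.float64(-49.7), np.float64(-192.6), np.float64(64.7)]; 148 [np.float64(-50.8), np.float64(-196.8), np.float64(58.3)]; 152 [np.float64(-51.8), np.float64(-200.5), np.float64(51.6)]; 156 [np.float64(-52.6), np.float64(-203.8), np.float64(44.7)]; 160 [np.float64(-53.3), np.float64(-206.5), np.float64(37.6)]; 164 [np.float64(-53.9), np.float64(-208.8), np.float64(30.3)]; 168 [np.float64(-54.4), np.float64(-210.6), np.float64(22.9)]; 172 [np.float64(-54.7), np.float64(-211.9), np.float64(15.3)]; 176 [np.float64(-54.9), np.float64(-212.7), np.float64(7.7)]; 180 [np.float64(-55.0), np.float64(-213.0), np.float64(0.0)];
```

The bar is gripped at about 11 mm. I'll swing to about 60°.

```bash
python3 -m pendant '[{"linear":[0,0,4],"twist":0},{"linear":[0,-1,11],"twist":0},{"linear":[-0.5,-2,20],"twist":0},{"linear":[-1,-4,30],"twist":0},{"linear":[-1.7,-6.4,37.6],"twist":0},{"linear":[-2.4,-9.2,44.7],"twist":0},{"linear":[-3.2,-12.5,51.6],"twist":0},{"linear":[-4.2,-16.2,58.3],"twist":0},{"linear":[-5.3,-20.3,64.7],"twist":0},{"linear":[-6.4,-24.9,70.7],"twist":0},{"linear":[-7.7,-29.9,76.4],"twist":0},{"linear":[-9.1,-35.2,81.7],"twist":0},{"linear":[-10.6,-40.9,86.7],"twist":0},{"linear":[-12.1,-46.9,91.2],"twist":0},{"linear":[-13.7,-53.2,95.3],"twist":0},{"linear":[-13.7,-53.2,95.3],"twist":0},{"linear":[-13.7,-53.2,95.3],"twist":0}]' 255
```

```text
time: 16.32
tool_pos: [563.5, -66.7, 117.7]
tcp_rot: [-3.14, 0.004, -1.824]
contact_force: [-3.4, 13.8, 18.2]
grip_width: 10.9
```

A steady outward radial load of about 20 N shows up, so the effective radius is about 3 mm larger than I commanded. I'll continue on a 113 mm circle.

```bash
python3 -m pendant '[{"linear":[-0.7,-2.6,4.5],"twist":0},{"linear":[-1.4,-5.3,6.3],"twist":0},{"linear":[-3.2,-12.3,9.5],"twist":0},{"linear":[-5,-19.4,12.2],"twist":0},{"linear":[-6,-23,13.3],"twist":0},{"linear":[-6,-23,13.3],"twist":0},{"linear":[-6,-23,13.3],"twist":0}]' 255
```

```text
time: 17.2
tool_pos: [556.7, -91.8, 129.1]
tcp_rot: [3.141, 0.0, -1.824]
contact_force: [-1.4, 4.9, 7.3]
grip_width: 11.2
```

```bash
python3 -m pendant '[{"linear":[-1.5,-5.5,2],"twist":0},{"linear":[-2.9,-11.2,3.2],"twist":0},{"linear":[-4.9,-18.8,4.3],"twist":0},{"linear":[-6.8,-26.4,4.8],"twist":0},{"linear":[-8.8,-34.2,4.8],"twist":0},{"linear":[-10.8,-41.8,4.3],"twist":0},{"linear":[-12.8,-49.4,3.2],"twist":0},{"linear":[-14.7,-56.9,1.5],"twist":0},{"linear":[-16.6,-64.3,-0.7],"twist":0},{"linear":[-16.6,-64.3,-0.7],"twist":0},{"linear":[-16.6,-64.3,-0.7],"twist":0}]' 255
```

```text
time: 18.58
tool_pos: [539.3, -156.7, 127.3]
tcp_rot: [3.139, -0.001, -1.824]
contact_force: [-5.8, -0.1, 2.6]
grip_width: 10.9
```

```bash
python3 -m pendant '[{"linear":[-1.7,-6.5,-2.8],"twist":0},{"linear":[-3.5,-13.4,-5.9],"twist":0},{"linear":[-5.2,-20,-9.6],"twist":0},{"linear":[-6.8,-26.4,-13.7],"twist":0},{"linear":[-8.4,-32.5,-18.3],"twist":0},{"linear":[-9.9,-38.3,-23.3],"twist":0},{"linear":[-11.3,-43.8,-28.7],"twist":0},{"linear":[-12.6,-48.8,-34.5],"twist":0},{"linear":[-12.6,-48.8,-34.5],"twist":0},{"linear":[-12.6,-48.8,-34.5],"twist":0}]' 255
```

```text
time: 19.82
tool_pos: [526.8, -204.7, 92.5]
tcp_rot: [3.138, 0.0, -1.824]
contact_force: [-5.2, 2.4, -1.1]
grip_width: 11.3
```

```bash
python3 -m pendant '[{"linear":[-1.2,-4.6,-6.2],"twist":0},{"linear":[-2.3,-8.8,-12.6],"twist":0},{"linear":[-3.3,-12.6,-19.4],"twist":0},{"linear":[-4.1,-16,-26.4],"twist":0},{"linear":[-4.9,-18.8,-33.6],"twist":0},{"linear":[-5.5,-21,-41],"twist":0},{"linear":[-5.9,-22.5,-48.5],"twist":0},{"linear":[-5.9,-22.5,-48.5],"twist":0},{"linear":[-5.9,-22.5,-48.5],"twist":0}]' 255
```

```text
time: 20.95
tool_pos: [521.3, -226.6, 44.0]
tcp_rot: [3.139, 0.001, -1.824]
contact_force: [-4.7, 3.9, -1.2]
grip_width: 11.1
```

```bash
python3 -m pendant '[{"linear":[0,-0.5,-7],"twist":0},{"linear":[0,-1,-13],"twist":0},{"linear":[0,-1,-18],"twist":0},{"linear":[0,-1,-21],"twist":0},{"linear":[0,-1,-21],"twist":0},{"linear":[0,-1,-21],"twist":0}]' 255; python3 -m pendant '[{"linear":[0,0,-1.5],"twist":0},{"linear":[0,0,-3],"twist":0},{"linear":[0,0,-3],"twist":0},{"linear":[0,0,-3],"twist":0}]' 255
```

```text
time: 21.7
tool_pos: [521.0, -228.2, 24.3]
tcp_rot: [3.139, -0.0, -1.824]
contact_force: [-8.2, 3.7, 8.0]
grip_width: 11.1
time: 22.2
tool_pos: [521.2, -228.3, 23.7]
tcp_rot: [3.14, -0.001, -1.823]
contact_force: [-14.2, 6.4, 28.4]
grip_width: 11.3
```

It stops at z 23.7 with 28 N upward, which is the closed end stop. I'll relieve the load, open the gripper, back off and look.

```bash
python3 -m pendant '[{"linear":[0,0,2],"twist":0},{"linear":[0,0,2],"twist":0}]' 255; python3 -m pendant '[{"linear":[0,0,0],"twist":0},{"linear":[0,0,0],"twist":0},{"linear":[0,0,0],"twist":0},{"linear":[0,0,0],"twist":0},{"linear":[0,0,0],"twist":0},{"linear":[0,0,15],"twist":0},{"linear":[0,0,45],"twist":0},{"linear":[0,0,90],"twist":0},{"linear":[-10,20,130],"twist":0},{"linear":[-15,50,160],"twist":0},{"linear":[-15,80,170],"twist":0},{"linear":[-15,80,170],"twist":0},{"linear":[-15,80,170],"twist":0}]' 155
python3 - <<'E'
from h import *
c=cap('wrist','w7'); np.savez('w7.npz',**{k:np.array(v) for k,v in c.items()})
a=cap('top'); s=cap('scene','scene7')
print(np.abs(a['frame'][213:232,203:223].astype(int)-np.load('c0.npz')['framet'][213:232,203:223]).mean())
A=cv2.resize(c['frame'][60:290,80:480],(800,460)); B=cv2.resize(s['frame'][190:350,180:340],(400,400))
cv2.imwrite('pics/w7c.png',A[:460]); cv2.imwrite('pics/w7c.png',np.vstack([cv2.resize(A,(600,345)),np.pad(cv2.resize(s['frame'][200:250,240:340],(500,250),interpolation=cv2.INTER_CUBIC),((0,0),(0,100),(0,0)))]))
E
```

```text
time: 22.45
tool_pos: [521.1, -228.2, 24.0]
tcp_rot: [3.139, -0.0, -1.824]
contact_force: [-10.3, 5.0, 14.5]
grip_width: 11.0
time: 24.08
tool_pos: [507.1, -149.2, 192.9]
tcp_rot: [-3.141, -0.001, -1.824]
contact_force: [0.5, -0.4, -0.2]
grip_width: 35.9
0.46842105263157896
```

View pics/w7c.png

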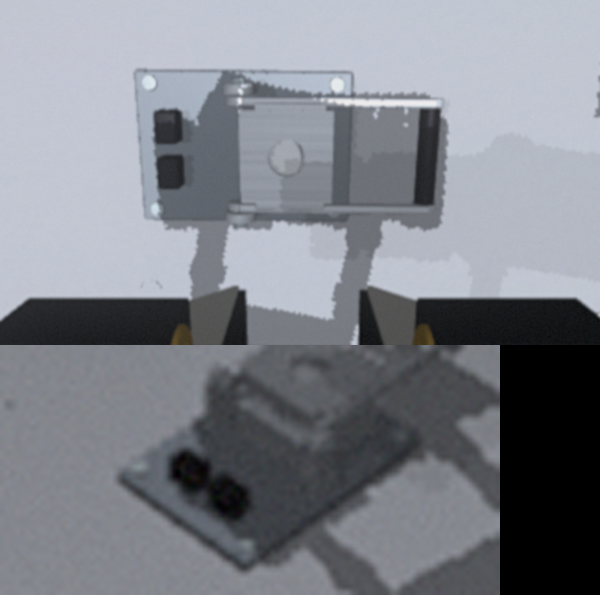

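The leaf is closed, and the cap's flat white top fills the window at (286,157). I'll do one numeric check of the bar and leaf heights and the window depth.

```bash
python3 - <<'E'
from h import *
c=dict(np.load('w7.npz')); W=cloud(c)
f=lambda x,y:(int(80+x*400/600),int(60+y*400/600))
for n,(x,y) in dict(bar=(427,157),leafN=(255,130),leafF=(320,130),win=(284,157),winL=(274,157),winT=(285,146),winB=(285,168)).items():
    u,v=f(x,y); print(n,np.nanmean(W[v-2:v+3,u-2:u+3].reshape(-1,3),0).round(1),c['frame'][v,u])
P=plane(c,*f(427,157),42); print(P)
E
```

```text
bar [ 520.7 -226.6   43.1] [47 43 43]
leafN [ 560.5 -136.1   50.2] [168 160 153]
leafF [ 551.5 -170.8   50.1] [171 160 156]
win [ 541.3 -147.1   43.1] [176 169 164]
winL [ 542.8 -141.3   43.3] [168 161 156]
winT [ 546.9 -149.5   42.9] [174 167 162]
winB [ 534.3 -146.1   42.7] [162 155 151]
[ 520.50493762 -226.78784106   42.        ]
```

The bar top is at 43 mm, where closed is 44. The leaf is level, and the cap's flat top is at 43 mm across the window, against 30+14 expected. Handing in.

```bash
python3 -c "
from plant import bot
print(bot.get_obs()['contact_force'],bot.close_job())"
```

```text
the job is handed in; nothing more can be done
[-0.1700685   0.46761993  0.37461706] None
```

The upside-down cap is turned over and enclosed in the large grey flip fixture, with the leaf closed, and the job was handed in at about 24 s. I placed the cap open side up in the leaf's nest, gripped the black bar, swung the leaf over to its end stop, then let go and backed off.

**Last checks:**
- **Leaf:** it is level and closed, with the top of the bar at 43 mm (44 expected).
- **Cap:** its closed top reads flat at about 43 mm across the whole window (44 expected), so it lies open side down on the fixed half's floor. I did not measure its centre directly. It fills the 20 mm window, so it should be within about 6 mm of the middle.
- **Other cap:** its patch in the top view is unchanged from the start.
- **Robot:** it is clear of everything, with no contact force.

**One disagreement:** during the swing the tool ended up about 3–4 mm higher on the bar than planned, probably because the bar slipped in the pads. It pushed against the arm with about 23 N until I corrected the path. Pressing the leaf onto its end stop gave about 32 N in all. Both are well under the 120 N wrist limit.

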